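# Seat the lens barrel in the sprung V-block and hold it down

### The arm

A 6-joint arm with a two-finger parallel gripper is mounted at the origin on the work surface. World frame = base frame: x ahead of the robot, y to its left, z up, the work surface at z = 0. Lengths are in m, angles in rad, forces in N, time in s.
With the tool pointing down it reaches from about 0.35 to 1 m from the base axis. Payload 7.1 kg.
Tool frame: the origin (TCP) lies on the front face of the gripper's body, between the roots of the fingers; the fingertips stand 73 mm ahead of it and the grasp point (between the pads) lies 54 mm ahead of it (pinch_z is the distance from the TCP to the grasp point, in m); z points along the fingers, y is the direction in which the jaws open and shut (so a half turn about z gives the same grasp; the last joint's range is limited). The gripper opens to 85 mm and grips with 20 to 120 N. Pads are 22 mm wide; open, the fingers measure 114 mm over their backs; the gripper's body (76 mm by 85 mm) begins 54 mm behind the grasp point. The pads swing forward as they close: fully open they stand 13 mm farther back than shut.
Start: joints at [-0.019, 0.423, 1.63, -0, 1.089, -0.019], TCP at [0.625, 0, 0.304] pointing down, gripper open.
Joint ranges: [-3, 3], [-0.9, 2.11], [0.09, 2.58], [-1.31, 4.45], [0.11, 2.69], [-2.54, 2.54]. Speed limits (rad/s): [2.39, 2.39, 3.01, 3.14, 3.14, 3.14].

### API

Orientations are given as a unit quaternion [w, x, y, z].
In Python, from rig import observe, camera, finish_job, pinch_z gives the robot as it stands. The module is installed in compiled form; this text tells all that it offers.
- The arm moves only by the shell command python3 -m jog 'ROWS' [OPENING]. ROWS is JSON, a list of rows, each a list of 2 entries, a list of its own where there are three numbers: the shift along the world's x, y, z scaled (see below), then the turn, a rotation vector about the world's x, y, z scaled (see below). A call has 1 to 12 rows; each row is the pose to reach, as a shift and turn from the pose commanded when the call began; what a row does not reach only later rows make up. The controller multiplies each number of a shift by 0.8 m and each number of a turn by 45 degrees. A row lasts 1/12 s, in which the tool goes at most 41.7 mm and 7.16 degrees, less where a joint would pass 70% of its speed; a pose out of reach is approached as far as the arm can. A call with a number of a shift or a turn outside -1 to 1 is refused whole. A call with a gripper value outside its range is refused whole. OPENING is the closure, from -1 (fully open) to 1 (shut), so that 0 is half open, set as the call begins (- or left out, the last holds). The fingers move at their own pace and stop on an object; the grip force is fixed at half the most. Time passes only in rows, so rows that repeat a pose let the fingers close. It gives the time, the measured TCP pose, the force and the opening at its end, in the units of the state.
- observe(): the state, without advancing time (a new reading comes with each control period).
- camera(name): name is "scene" or "side" or "wrist"; returns a dict with "image" (400x640x3 uint8, blue, green, red), "fovy" (degrees; the focal length in pixels is half the picture's height over the tangent of half this angle, whatever the lens; pixels are square), "cx", "cy" (the principal point, pixels), "R" (3x3) and "t" (3): a world point X has camera coordinates R X + t; the wrist camera has in their place "tool_from_camera" (4x4, takes a point from camera to tool coordinates, whose origin is the TCP and whose axes are the flange's). Camera axes: x right, y down, z forward; pixel columns grow to the right and rows downward; lengths in m; the calibration is good to about 2 mm. A picture is of the moment at which its call begins: read the wrist's pose just before it. There is no depth.
- finish_job(): hands the job in, once; it reports no verdict.
The state is a dict: "time_s": time; "joint_positions": joint angles; "qvel": joint speeds; "joint_torque": joint torques, N m; "eef_pos": TCP position; "ee_rot": TCP orientation; "wrist_force": force on the tool from outside, world axes, zero at the start; "ft_torque": the same for the moment, N m; "width": finger opening in m.
Only numpy, scipy, OpenCV 4.12 (cv2) and the standard library are available. Lean on these libraries where they do the work, as an engineer would, in place of code of your own. Each camera call takes 0.05 s, during which the arm holds its last target.

### The job

Take the thick lens barrel, the one with the collar, from its wire rest and lay it in the V-block of the little optical bench, collar towards the lamp head and up against the V-block's end face, pressed on both sides of the V. Push the barrel (not the block) down until the sprung V-block is fully down, and finish while holding it down there, keeping still: do not let it come up again. Leave the thin barrel, the bottle and the beaker alone.

Things in the scene. Friction and masses are not known exactly. Their poses are not given: they have to be found in the camera images.
- barrel: the lens barrel to be seated: aluminium cylinder, diameter 36 mm, 130 mm long, 0.14 to 0.28 kg, with a collar of diameter 50 mm near its +x end (x = 49 to 59 mm; the barrel ends at 65 mm). Origin at mid-length on the axis; x along the axis to the collar. Starts lying level in a wire rest, axis 55.7 mm above the table; can be gripped across its middle from above.
- barrel_collar (a point): point on the barrel's axis at the middle of the collar, 54 mm from the barrel's origin
- plain_barrel: the other barrel, to be left alone: thin, diameter 28 mm, 130 mm long, no collar, lying in the other rest, axis 50 mm above the table; origin at mid-length on the axis, x along the axis
- rest_a: white rest of the collared barrel, fixed: a base 100 x 70 x 6 mm with two V-shaped wire supports (wire 6 mm thick) at x = -38 and +38 mm, tops at 59 mm high and 66 mm across in y; the space between the two supports is free above the base. Origin under the middle of the base; x along the barrel that it carries.
- rest_b: the like rest of the plain barrel, fixed
- bench: the optical bench, fixed: grey base 290 x 100 x 15 mm (x = -125 to 165 mm). Origin on the table under the V-block's middle, x along the V to the lamp head. Lamp head: grey box 50 x 66 mm, 106 mm high, x = 115 to 165 mm, with a round black nose 32 mm wide back to x = 94 mm; at x = -105 mm a thin upright screen, 70 mm wide, 100 mm high. Between them only the V-block stands.
- cradle_seat (a point): where the barrel's origin is when the barrel is fully seated with its collar against the V-block's end face; moves down with the V-block; 75.5 mm above the table with the V-block up. The aluminium V-block reaches from 49 mm behind to 49 mm before this point along the bench's x; the tops of the V lie 4 mm below this point, the floor of its middle gap 35 mm below it.
- cradle_end (a point): middle of the V-block's end face towards the lamp head, on the axis of the seated barrel, 49 mm from the seat; the collar's inner face bears on it. The V-block is polished, slippery aluminium, 98 mm long and 57 mm wide: a 90 degree V along the bench's x, open upwards, in two saddles each 24 mm long at its ends, with a gap of 50 mm between them for gripper fingers.
- cradle (a joint): how far the sprung V-block is pressed down, m: 0 up, 0.008 at its lower stop. The springs hold it up with the barrel lying in it; it starts down at about 6 N, and at the stop takes about 12 N, the barrel's weight (1.4 to 2.8 N) included; let go, it rises again. It also floats sideways up to 4 mm either way on soft springs (0.2 N per mm), to settle under the barrel.
- bottle: bystander: brown glass bottle, 60 mm in diameter, 130 mm high, standing; origin under its middle
- beaker: bystander: glass beaker, 70 mm across the rim, 90 mm high, standing; origin under its middle
Things that resemble listed ones, but are neither listed nor needed, are in the scene too. What is shaped like the barrel but yellow is not meant.

How it is judged:
By the outcome, as a careful person would: the job done as asked, in the order asked, and still so for the second after the job is handed in, while the arm keeps its last pose, push and grip.
It also fails if it takes over 43 s, if anything falls off the work surface, if the arm or the gripper's body presses on something with over 40 N, if the wrist force passes 120 N, or if a joint passes its speed limit or range.

## Working session

There is one attempt and no reset: what is moved stays moved. The work goes in short steps, Python scripts to look and compute and a shell command to move; the robot and the scene stay as the last step left them, time stands still between calls to the robot, and variables do not carry over. Pictures are saved under pics/ and viewed, and the job is handed in when it is done.

```bash
mkdir -p pics; ls; python3 - <<'E'
from rig import observe, camera, pinch_z
import cv2,pickle
print(observe(),pinch_z)
for n in("scene","side","wrist"):
    c=camera(n);cv2.imwrite(f"pics/{n}0.png",c["image"]);pickle.dump(c,open(f"{n}0.pkl","wb"))
    print(n,{k:(v.tolist() if hasattr(v,'tolist') else v) for k,v in c.items() if k!="image"})
E
```

```text
pics
{'time_s': 0.0, 'joint_positions': array([-1.89799923e-02,  4.23885082e-01,  1.63073100e+00, -2.68362303e-05,
        1.08861094e+00, -1.90235622e-02]), 'qvel': array([-0.00030859, -0.00015455,  0.00305568, -0.00033241, -0.00076107,
        0.00061915]), 'joint_torque': array([ 6.87376578e-04, -5.57382560e+01, -2.81743366e+01,  7.52266601e-05,
        7.21184188e-03,  1.02962622e-05]), 'eef_pos': array([6.24540911e-01, 4.15069712e-05, 3.03101877e-01]), 'ee_rot': array([-5.80468485e-04,  7.07086734e-01,  7.07126356e-01, -5.75312287e-04]), 'wrist_force': array([ 0.15985559, -0.67565583, -0.0439289 ]), 'ft_torque': array([-0.00037242, -0.00775281, -0.01196059]), 'width': 0.08521711327914916} 0.0539
scene {'fovy': 55.32866631091103, 'cx': 321.18414150664825, 'cy': 197.39098957435235, 'R': [[-0.06472413532449439, 0.9977628081619997, 0.016738128783626443], [0.7636320032266833, 0.06032010415002784, -0.642827853070581], [-0.642399369515957, -0.02882470613918763, -0.765827778525623]], 't': [0.16449432766625738, -0.33502611764911294, 1.3136238795122752]}
side {'fovy': 46.035264806430305, 'cx': 312.20107708467697, 'cy': 196.5200766851113, 'R': [[-0.9575293563110026, -0.2883298958852142, 0.0018447063340964914], [-0.15786515301231996, 0.5188872523089875, -0.8401396389027399], [0.24128018001285212, -0.8047495824975934, -0.5423670198333551]], 't': [0.45416223373894216, 0.20196635955402303, 1.1153244881763196]}
wrist {'fovy': 69.14088622445442, 'cx': 321.47783484183225, 'cy': 194.3535323797938, 'tool_from_camera': [[0.0007161889373955514, -0.9646400651945002, -0.26356978524663016, 0.06670787028539571], [0.9999993899703093, 0.00046922545790377315, 0.0009999432368516352, -7.042353009500957e-05], [-0.0008409116560153275, -0.26357034060952017, 0.9646398127895026, -0.0708850942132514], [0.0, 0.0, 0.0, 1.0]]}
```

View pics/scene0.png

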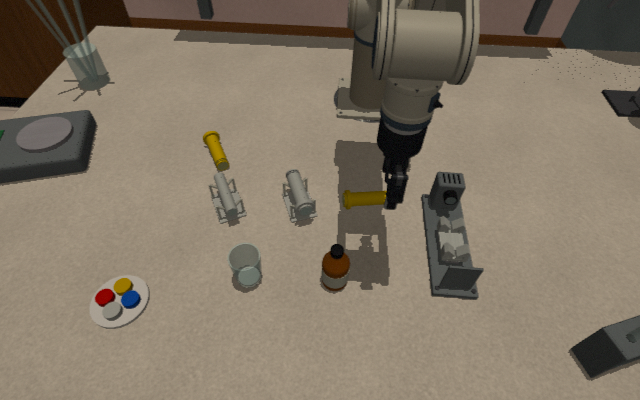

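View pics/side0.png

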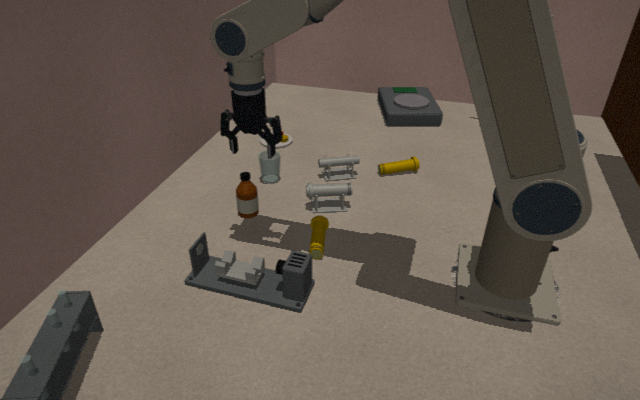

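View pics/wrist0.png

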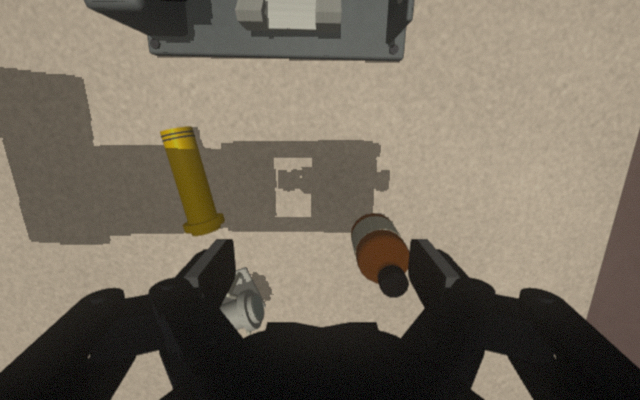

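```bash
python3 - <<'E'
import cv2,numpy as np
a=cv2.imread("pics/scene0.png");b=cv2.imread("pics/side0.png")
A=cv2.resize(a[155:235,195:335],None,fx=5.6,fy=5.6,interpolation=cv2.INTER_CUBIC)[:448,:784]
cv2.imwrite("pics/cropA.png",A)
B=cv2.resize(b[145:225,290:430],None,fx=5.6,fy=5.6,interpolation=cv2.INTER_CUBIC)
cv2.imwrite("pics/cropB.png",B)
C=cv2.resize(a[165:305,405:495],None,fx=4.2,fy=4.2,interpolation=cv2.INTER_CUBIC)
D=cv2.resize(b[225:315,175:325],None,fx=5,fy=5,interpolation=cv2.INTER_CUBIC)
cv2.imwrite("pics/cropC.png",C);cv2.imwrite("pics/cropD.png",D)
E
```

```text
(no output)
```

View pics/cropA.png

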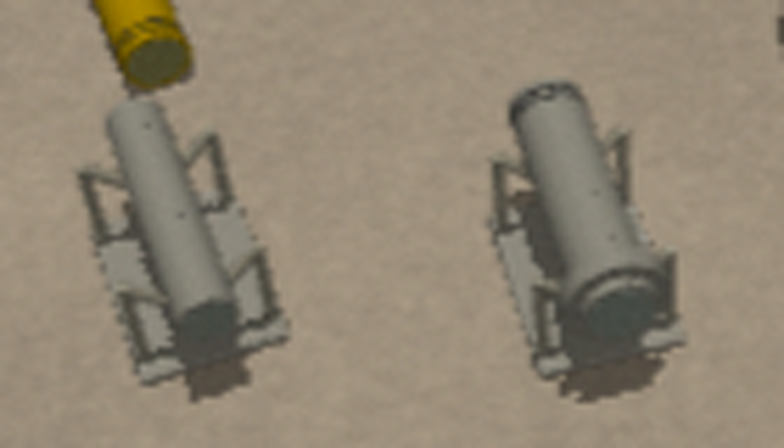

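View pics/cropB.png

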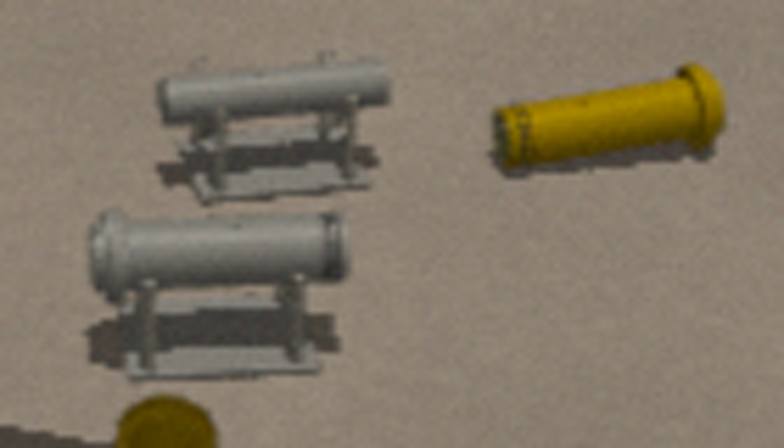

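View pics/cropC.png

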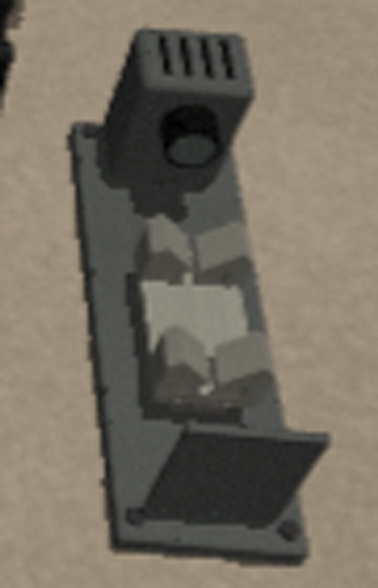

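View pics/cropD.png

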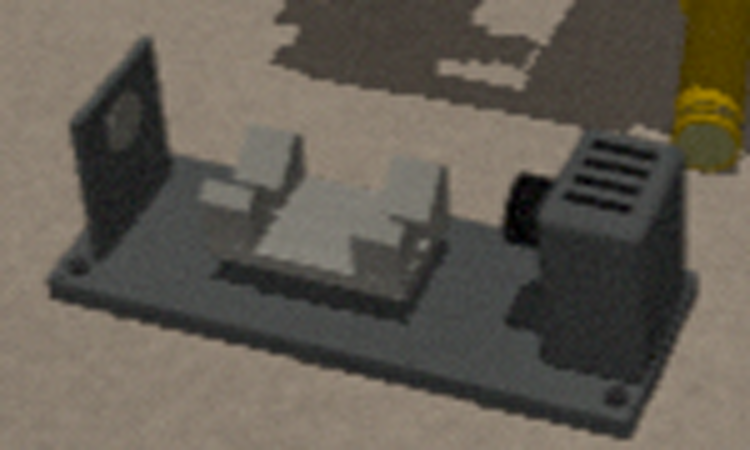

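```bash
cat > h.py <<'E'
import numpy as np,pickle,cv2
from scipy.spatial.transform import Rotation as Ro
def K(c):
    f=c["image"].shape[0]/2/np.tan(np.radians(c["fovy"])/2);return f,c["cx"],c["cy"]
def ext(c):
    if "R" in c: return np.array(c["R"]),np.array(c["t"])
    p=c["pose"];q=p[3:];Rt=Ro.from_quat([q[1],q[2],q[3],q[0]]).as_matrix()
    T=np.array(c["tool_from_camera"]);Rw=Rt@T[:3,:3];o=Rt@T[:3,3]+np.array(p[:3])
    return Rw.T,-Rw.T@o
def back(c,uv,z):
    f,cx,cy=K(c);R,t=ext(c);o=-R.T@t;d=R.T@np.array([(uv[0]-cx)/f,(uv[1]-cy)/f,1]);return o+d*(z-o[2])/d[2]
def proj(c,X):
    f,cx,cy=K(c);R,t=ext(c);P=np.atleast_2d(X)@R.T+t;return np.c_[f*P[:,0]/P[:,2]+cx,f*P[:,1]/P[:,2]+cy]
def load(n): return pickle.load(open(n+".pkl","rb"))
def snap(n):
    from rig import observe,camera
    o=observe();c=camera("wrist");c["pose"]=list(o["eef_pos"])+list(o["ee_rot"])
    pickle.dump(c,open(n+".pkl","wb"));cv2.imwrite(f"pics/{n}.png",c["image"]);print(np.round(o["eef_pos"],4),o["time_s"])
# local models -> outlines
def place(P,x,y,yaw,z=0):
    c,s=np.cos(yaw),np.sin(yaw);P=np.atleast_2d(P).astype(float);return np.c_[x+c*P[:,0]-s*P[:,1],y+s*P[:,0]+c*P[:,1],z+P[:,2]]
def box(x0,x1,y0,y1,z0,z1):
    V=np.array([[x,y,z] for x in(x0,x1) for y in(y0,y1) for z in(z0,z1)]);E=[(0,1),(2,3),(4,5),(6,7),(0,2),(1,3),(4,6),(5,7),(0,4),(1,5),(2,6),(3,7)]
    return [V[list(e)] for e in E]
def ring(x,r,n=40):
    a=np.linspace(0,2*np.pi,n);return np.c_[0*a+x,r*np.cos(a),r*np.sin(a)]
def draw(c,polys,col=(0,0,255),s=1,off=(0,0),img=None):
    if img is None: img=c["image"].copy()
    for p in polys:
        q=(proj(c,p)-off)*s; cv2.polylines(img,[np.round(q*8).astype(int).reshape(-1,1,2)],False,col,1,cv2.LINE_AA,3)
    return img
def barrel(x,y,yaw,z=.0557):
    P=[ring(a,r) for a,r in((-65,18),(49,18),(49,25),(59,25),(59,18),(65,18))]
    return [place(p/1 if 0 else p*[.001,.001,.001],x,y,yaw,z) for p in P]
def bench(x,y,yaw,d=0):
    L=box(-.125,.165,-.05,.05,0,.015)+box(.115,.165,-.033,.033,.015,.106)
    L+=[np.array([[.094,0,.0]])+ring(0,.016)+[0,0,.0755]]
    for a,b in((-.049,-.025),(.025,.049)):
        for X in(a,b): L.append(np.array([[X,-.0285,.0715],[X,-.0215,.0715],[X,0,.0500],[X,.0215,.0715],[X,.0285,.0715]]))
        for Y in(-.0285,.0285): L.append(np.array([[a,Y,.0715],[b,Y,.0715]]))
    return [place(p,x,y,yaw) for p in L]
E
python3 - <<'E'
from h import *
s=load("scene0");d=load("side0")
A=lambda u,v:(u/5.6+195,v/5.6+155);B=lambda u,v:(u/5.6+290,v/5.6+145)
C=lambda u,v:(u/4.2+405,v/4.2+165);D=lambda u,v:(u/5+175,v/5+225)
print("front",back(s,A(622,318),.0557),"back",back(s,A(547,105),.0557))
print("side front",back(d,B(92,255),.0557),"back",back(d,B(342,245),.0557))
for uv in((75,125),(115,545),(300,545)): print(back(s,C(*uv),.015))
for uv in((52,283),(630,425),(690,285)): print(back(d,D(*uv),.015))
E
```

```text
front [ 0.54457535 -0.16723224  0.0557    ] back [ 0.42081394 -0.21389221  0.0557    ]
side front [ 0.5420588  -0.16721444  0.0557    ] back [ 0.42165794 -0.21399052  0.0557    ]
[0.43142931 0.13559307 0.015     ]
[0.72067835 0.12570774 0.015     ]
[0.71360578 0.22264513 0.015     ]
[0.71171118 0.23199815 0.015     ]
[0.42785592 0.23840816 0.015     ]
[0.42802677 0.14736149 0.015     ]
```

```bash
cat > ov.py <<'E'
from h import *
import sys
def crop(c,polys,x0,y0,x1,y1,s,fn):
    im=cv2.resize(c["image"][y0:y1,x0:x1],None,fx=s,fy=s,interpolation=cv2.INTER_CUBIC)
    cv2.imwrite(fn,draw(c,polys,s=s,off=(x0-.5+.5/s,y0-.5+.5/s),img=im))
E
python3 - <<'E'
from ov import *
s=load("scene0");d=load("side0");r=np.radians
b=barrel(.482,-.1905,r(20.8));e=bench(.595,.1815,r(178))
crop(s,b,275,160,335,230,7,"pics/o1.png");crop(d,b,295,170,365,220,9,"pics/o2.png")
crop(s,e,405,165,495,305,4.2,"pics/o3.png");crop(d,e,175,225,325,315,5,"pics/o4.png")
E
cd pics; python3 -c "
import cv2,numpy as np
def pad(a,h): return cv2.copyMakeBorder(a,0,h-a.shape[0],0,0,0)
a,b=[cv2.imread(f'o{i}.png') for i in(1,3)]
h=max(a.shape[0],b.shape[0]);cv2.imwrite('oa.png',np.hstack([pad(a,h),pad(b,h)]))"
```

```text
(no output)
```

View pics/oa.png

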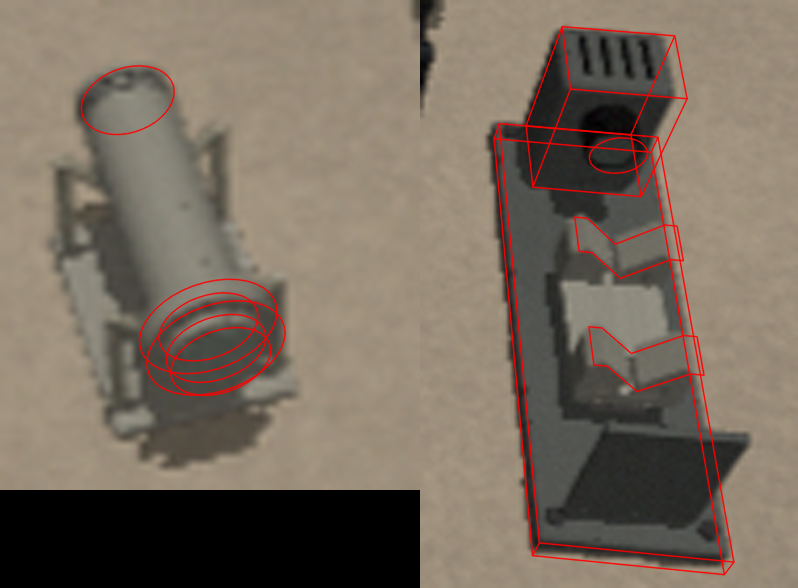

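View pics/o4.png

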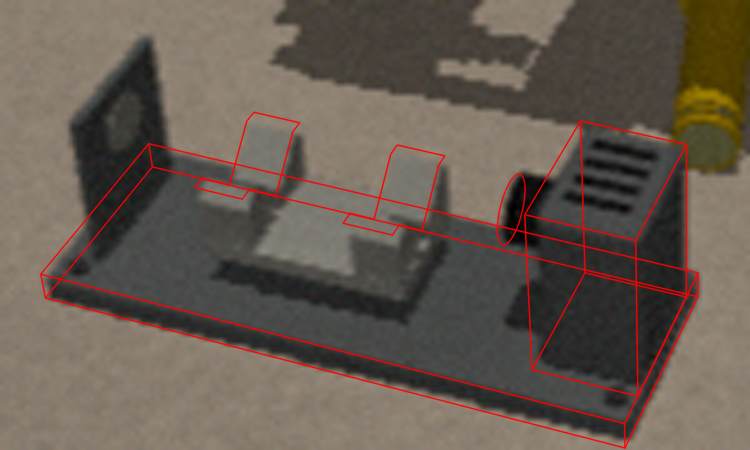

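View pics/o2.png

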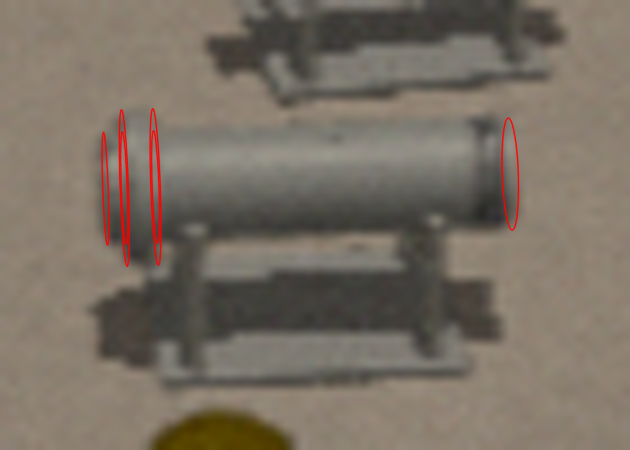

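Candidates (scene image): thick collared grey barrel (302,195), thin grey barrel (227,196), yellow look-alikes (215,150) and (365,198). The crop shows that the one at (302,195) has the collar, at its end away from the robot, so that's the one. The lamp faces the robot, so the barrel needs about a half turn.

```bash
python3 -m jog '[[[-0.09,-0.12,0],[0,0,-0.45]],[[-0.178,-0.238,-0.05],[0,0,-0.889]],[[-0.178,-0.238,-0.05],[0,0,-0.889]],[[-0.178,-0.238,-0.05],[0,0,-0.889]],[[-0.178,-0.238,-0.05],[0,0,-0.889]],[[-0.178,-0.238,-0.05],[0,0,-0.889]],[[-0.178,-0.238,-0.05],[0,0,-0.889]],[[-0.178,-0.238,-0.05],[0,0,-0.889]]]' -1
python3 -m jog '[[[0,0,0],[0,0,-0.649]],[[0,0,0],[0,0,-0.649]],[[0,0,0],[0,0,-0.649]],[[0,0,0],[0,0,-0.649]],[[0,0,0],[0,0,-0.649]],[[0,0,0],[0,0,-0.649]],[[0,0,0],[0,0,-0.649]]]'
python3 - <<'E'
from ov import *
snap("w1");c=load("w1");cv2.imwrite("pics/w1o.png",draw(c,barrel(.482,-.1905,np.radians(20.8))))
E
```

```text
time_s: 0.82
eef_pos: [0.4814, -0.1915, 0.2635]
ee_rot: [-0.0, 0.907, 0.421, -0.0]
wrist_force: [0.7, -0.6, -0.1]
width: 0.0854
time_s: 1.4
eef_pos: [0.4831, -0.1898, 0.264]
ee_rot: [0.0, 0.983, 0.183, 0.0]
wrist_force: [0.8, 0.5, 0.2]
width: 0.0854
[ 0.4831 -0.1898  0.264 ] 1.4
```

View pics/w1o.png

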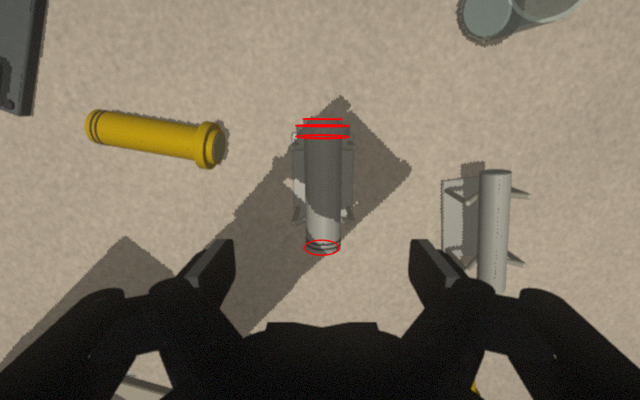

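```bash
python3 - <<'E'
from ov import *
c=load("w1");c["image"]=np.clip(c["image"].astype(float)*1.8,0,255).astype(np.uint8)
crop(c,barrel(.482,-.1905,np.radians(20.8)),270,105,375,265,3.7,"pics/w1c.png")
E
```

```text
(no output)
```

View pics/w1c.png

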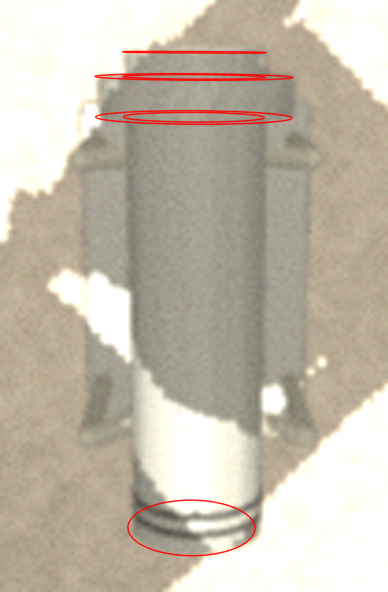

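```bash
python3 -m jog '[[[0,0,-0.04],[0,0,0.007]],[[0,-0.001,-0.08],[0,0,0.007]],[[0,-0.001,-0.12],[0,0,0.007]],[[0,-0.001,-0.15],[0,0,0.007]],[[0,-0.001,-0.175],[0,0,0.007]],[[0,-0.001,-0.19],[0,0,0.007]],[[0,-0.001,-0.196],[0,0,0.007]],[[0,-0.001,-0.196],[0,0,0.007]],[[0,-0.001,-0.196],[0,0,0.007]],[[0,-0.001,-0.196],[0,0,0.007]]]'
python3 - <<'E'
from ov import *
snap("w2")
E
```

```text
time_s: 2.28
eef_pos: [0.4834, -0.1915, 0.1083]
ee_rot: [0.001, 0.983, 0.183, 0.001]
wrist_force: [-0.1, -0.4, 0.3]
width: 0.0854
[ 0.4834 -0.1915  0.1083] 2.2833
```

View pics/w2.png

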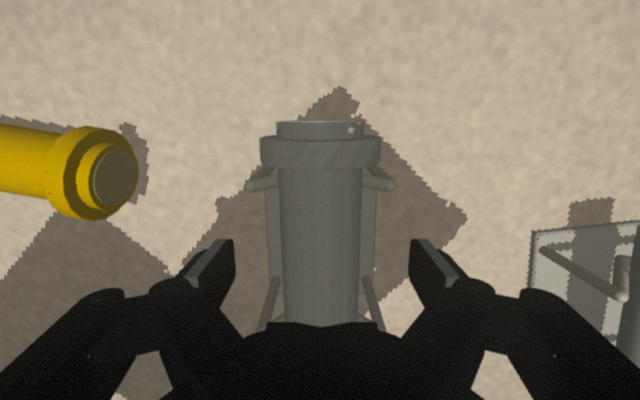

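The barrel (columns 279–360) is centred between the pads (233 and 410), so I'll close the gripper.

```bash
python3 -m jog '[[[0,0,0],[0,0,0]],[[0,0,0],[0,0,0]],[[0,0,0],[0,0,0]],[[0,0,0],[0,0,0]],[[0,0,0],[0,0,0]],[[0,0,0],[0,0,0]],[[0,0,0],[0,0,0]],[[0,0,0],[0,0,0]],[[0,0,0],[0,0,0]],[[0,0,0],[0,0,0]]]' 1
python3 -m jog '[[[0,0,0.02],[0,0,0]],[[0,0,0.05],[0,0,0]],[[0,0,0.09],[0,0,0]],[[0,0,0.13],[0,0,0]],[[0,0,0.17],[0,0,0]],[[0,0,0.19],[0,0,0]],[[0,0,0.19],[0,0,0]],[[0,0,0.19],[0,0,0]]]'
python3 - <<'E'
from ov import *
snap("w3")
E
```

```text
time_s: 3.17
eef_pos: [0.4827, -0.1913, 0.1075]
ee_rot: [0.0, 0.983, 0.183, 0.0]
wrist_force: [-1.1, 0.1, 7.0]
width: 0.0343
time_s: 3.83
eef_pos: [0.4825, -0.1911, 0.2591]
ee_rot: [0.0, 0.983, 0.183, 0.0]
wrist_force: [0.3, -0.7, -2.9]
width: 0.0346
[ 0.4825 -0.1911  0.2591] 3.8333
```

View pics/w3.png

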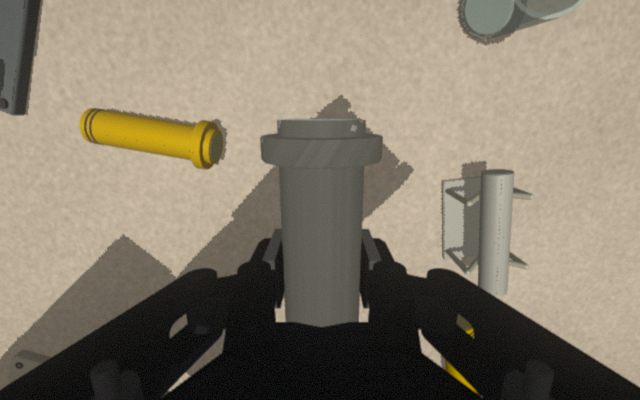

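```bash
python3 -m jog '[[[0.02,0.03,0.03],[0,0,0.16]],[[0.03,0.06,0.05],[0,0,0.32]],[[0.04,0.1,0.05],[0,0,0.48]],[[0.05,0.13,0.05],[0,0,0.64]],[[0.06,0.17,0.05],[0,0,0.8]],[[0.07,0.2,0.05],[0,0,0.96]]]'
python3 -m jog '[[[0.01,0.04,0],[0,0,0.16]],[[0.02,0.08,0],[0,0,0.32]],[[0.04,0.13,0],[0,0,0.48]],[[0.05,0.18,0],[0,0,0.64]],[[0.06,0.22,0],[0,0,0.8]],[[0.077,0.266,0],[0,0,0.96]]]'
python3 -m jog '[[[0,0,0],[0,0,0.96]],[[0,0,0],[0,0,0.96]],[[0,0,0],[0,0,0.96]],[[0,0,0],[0,0,0.96]],[[0,0,0],[0,0,0.96]],[[0,0,0],[0,0,0.96]],[[0,0,0],[0,0,0.96]]]'
python3 -m jog '[[[0,0,0],[0,0,0.607]],[[0,0,0],[0,0,0.607]],[[0,0,0],[0,0,0.607]],[[0,0,0],[0,0,0.607]],[[0,0,0],[0,0,0.607]],[[0,0,0],[0,0,0.607]],[[0,0,0],[0,0,0.607]]]'
python3 - <<'E'
from ov import *
snap("w4")
from rig import camera,observe
print(observe()["joint_positions"])
E
```

```text
time_s: 4.38
eef_pos: [0.5376, -0.0292, 0.2965]
ee_rot: [-0.002, 0.846, 0.533, -0.002]
wrist_force: [-0.2, -0.1, -3.5]
width: 0.0346
time_s: 4.88
eef_pos: [0.5987, 0.183, 0.2957]
ee_rot: [-0.002, 0.592, 0.806, -0.002]
wrist_force: [1.2, -1.1, -3.9]
width: 0.0342
time_s: 5.47
eef_pos: [0.5992, 0.1814, 0.2959]
ee_rot: [-0.002, 0.255, 0.967, -0.001]
wrist_force: [0.5, 0.2, -3.0]
width: 0.0346
time_s: 6.05
eef_pos: [0.5999, 0.1815, 0.298]
ee_rot: [-0.001, 0.024, 1.0, -0.0]
wrist_force: [0.5, 0.4, -2.1]
width: 0.0345
[0.5999 0.1815 0.298 ] 6.05
[ 2.74859895e-01  4.32322509e-01  1.62945599e+00 -1.72182604e-05
  1.08101613e+00 -1.24969824e+00]
```

View pics/w4.png

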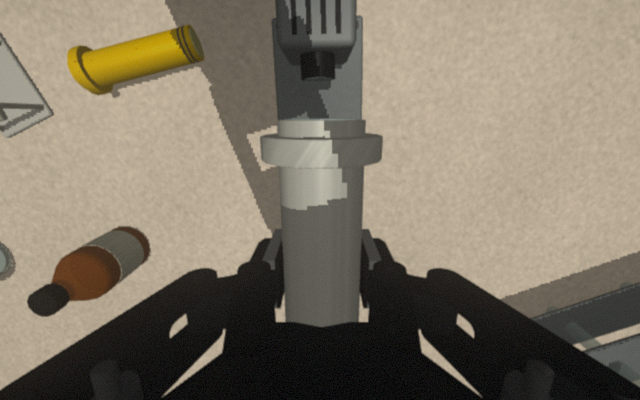

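```bash
python3 -m jog '[[[0.03,0.04,0.02],[0,0,0]],[[0.06,0.08,0.04],[0,0,0]],[[0.075,0.125,0.05],[0,0,0]],[[0.075,0.125,0.05],[0,0,0]],[[0.075,0.125,0.05],[0,0,0]],[[0.075,0.125,0.05],[0,0,0]],[[0.075,0.125,0.05],[0,0,0]],[[0.075,0.125,0.05],[0,0,0]]]'
python3 - <<'E'
from ov import *
snap("w5")
from h import *
c=load("w5");cv2.imwrite("pics/w5o.png",draw(c,bench(.595,.1815,np.radians(178))))
E
```

```text
time_s: 6.77
eef_pos: [0.6597, 0.2805, 0.3385]
ee_rot: [-0.001, 0.022, 1.0, -0.0]
wrist_force: [-1.5, -0.2, -2.2]
width: 0.0347
[0.6597 0.2805 0.3385] 6.7667
```

View pics/w5o.png

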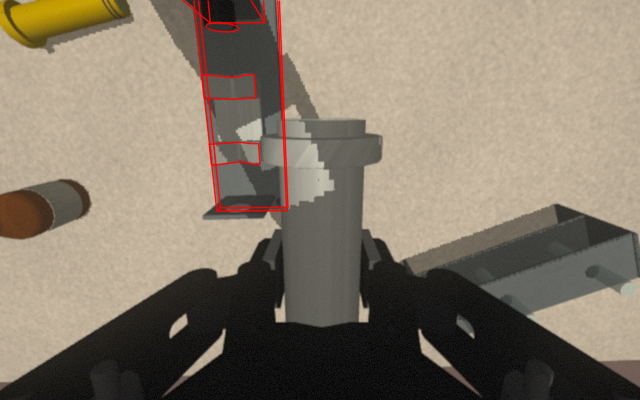

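```bash
python3 - <<'E'
from ov import *
c=load("w5");c["image"]=np.clip(c["image"].astype(float)*1.6,0,255).astype(np.uint8)
crop(c,[],185,0,325,225,2.66*2,"pics/t.png");im=cv2.imread("pics/t.png");print(im.shape)
crop(c,bench(.595,.1815,np.radians(178)),190,60,300,225,3.6,"pics/w5c.png")
crop(c,[],190,60,300,225,3.6,"pics/w5d.png")
cv2.imwrite("pics/w5e.png",np.hstack([cv2.imread("pics/w5c.png"),cv2.imread("pics/w5d.png")]))
E
```

```text
(1197, 745, 3)
```

View pics/w5e.png

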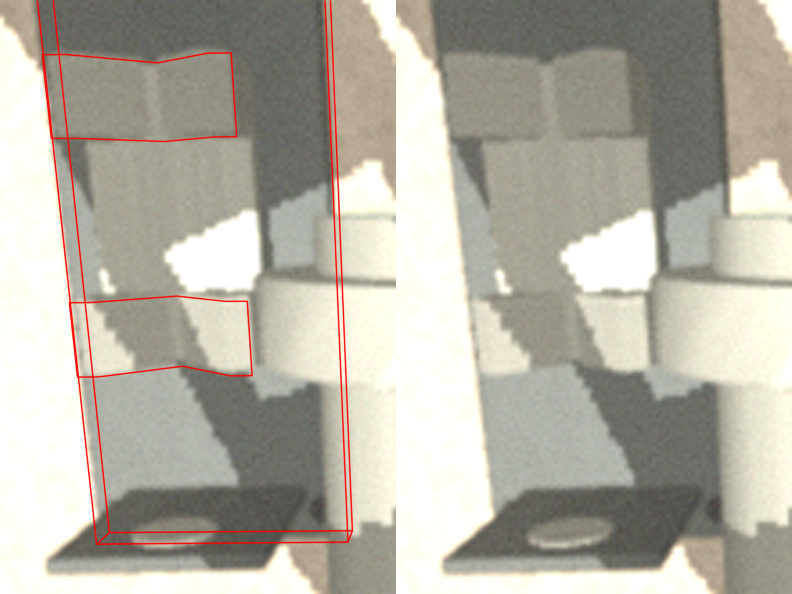

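```bash
python3 -m jog '[[[0,0.03,-0.05],[0,0,0]],[[0,0.055,-0.09],[0,0,0]],[[0,0.055,-0.1],[0,0,0]],[[0,0.055,-0.1],[0,0,0]],[[0,0.055,-0.1],[0,0,0]],[[0,0.055,-0.1],[0,0,0]],[[0,0.055,-0.1],[0,0,0]],[[0,0.055,-0.1],[0,0,0]]]'
python3 - <<'E'
from ov import *
snap("w6")
c=load("w6");c["image"]=np.clip(c["image"].astype(float)*1.6,0,255).astype(np.uint8)
cv2.imwrite("pics/w6b.png",c["image"])
E
```

```text
time_s: 7.48
eef_pos: [0.6611, 0.3252, 0.2613]
ee_rot: [0.001, 0.022, 1.0, 0.001]
wrist_force: [-0.3, -0.1, -3.7]
width: 0.0342
[0.6611 0.3252 0.2613] 7.4833
```

View pics/w6b.png

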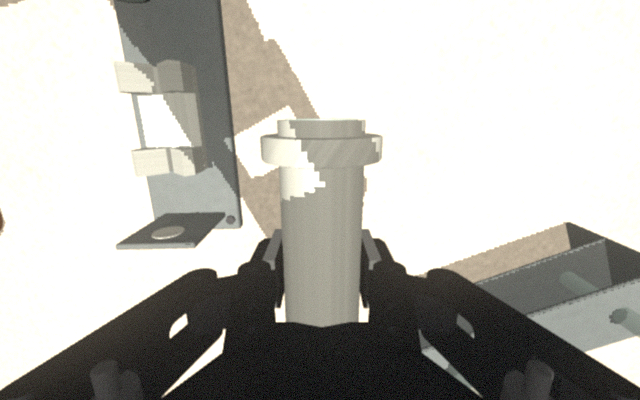

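```bash
python3 - <<'E'
from ov import *
c=load("w6");c["image"]=np.clip(c["image"].astype(float)*1.35,0,255).astype(np.uint8)
crop(c,[],105,50,215,185,4.4,"pics/a.png");crop(c,[],200,0,250,135,4.4,"pics/b.png")
cv2.imwrite("pics/w6c.png",np.hstack([cv2.imread("pics/a.png"),cv2.imread("pics/b.png")]))
crop(c,[],105,170,255,260,5,"pics/w6d.png")
E
```

```text
(no output)
```

View pics/w6c.png

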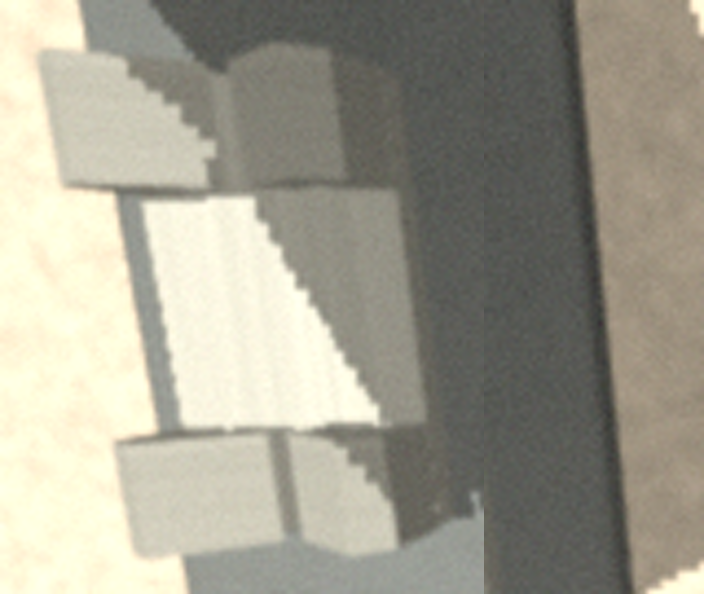

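View pics/w6d.png

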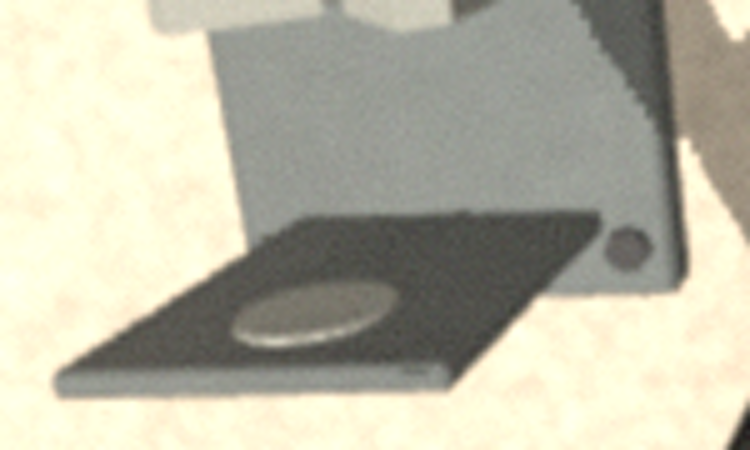

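```bash
cat > fit.py <<'E'
from ov import *
from scipy.optimize import least_squares
c=load("w6")
A=lambda u,v:(u/4.4+105,v/4.4+50)
V=[((.049,.0285),A(38,50)),((.025,.0285),A(64,187)),((.049,-.0285),A(330,48)),((.025,-.0285),A(345,182)),((-.025,.0285),A(117,442)),((-.049,.0285),A(137,555)),((-.049,-.0285),A(398,550)),((-.025,-.0285),A(385,432))]
L=[(-.05,0.,(221.1,0)),(-.05,0.,(233.6,135)),(.05,.015,(147.4,177)),(.05,.015,(154,217))]
def resV(p):
    P=place([[a,b,.0715] for (a,b),_ in V],*p[:3]);return (proj(c,P)-[u for _,u in V]).ravel()
def resL(p):
    r=[]
    for y,z,uv in L:
        X=back(c,uv,z);yl=-np.sin(p[2])*(X[0]-p[0])+np.cos(p[2])*(X[1]-p[1]);r.append((yl-y)*1100)
    return r
p0=[.595,.1815,np.radians(178)]
for n,f in(("V",resV),("VL",lambda p:np.r_[resV(p),resL(p)])):
    s=least_squares(f,p0,loss="soft_l1");print(n,s.x[:2].round(4),np.degrees(s.x[2]).round(2),np.round(f(s.x),1))
# L alone with x fixed
s=least_squares(lambda q:resL([.597,q[0],q[1]]),p0[1:]);print("L",s.x[0],np.degrees(s.x[1]),np.round(s.fun,2))
E
python3 fit.py
```

```text
V [0.5945 0.185 ] 178.9 [-1.5 -0.2 -1.3 -0.6  0.9 -1.5  1.8 -1.1 -1.6  0.6 -0.9  1.2  1.8  0.9
  1.1  1.4]
VL [0.5946 0.1838] 178.54 [-2.5 -0.2 -2.5 -0.6 -0.  -1.   0.8 -0.7 -3.   0.6 -2.5  1.2  0.3  1.3
 -0.3  1.8  4.4  5.   0.6  1.4]
L 0.18095078980670248 179.35585035345764 [-0.51  2.1  -1.56 -0.02]
```

```bash
cat >> fit.py <<'E'
print("---")
def resW(p):
    P=place([[a,np.sign(b)*p[4],p[3]] for (a,b),_ in V],*p[:3]);return (proj(c,P)-[u for _,u in V]).ravel()
for fixw in(1,0):
    f=lambda p:np.r_[resW(p),(p[4]-.0285)*(1e7 if fixw else 0),(p[3]-.0715)*(0 if fixw else 1e7)]
    s=least_squares(f,p0+[.0715,.0285]);print(s.x.round(4),np.degrees(s.x[2]).round(2),s.fun.round(1))
E
python3 fit.py | sed -n '/---/,$p'
```

```text
---
[0.5943 0.181  3.1222 0.0643 0.0285] 178.89 [-0.3  1.3 -0.3  0.   0.2  0.1  1.  -0.5 -1.  -0.4 -0.4 -0.4  0.7 -0.7
  0.1  0.4 -0.  -0. ]
[0.5944 0.1849 3.1188 0.0715 0.0273] 178.7 [ 0.1 -0.4  0.2 -0.8 -0.4 -1.3  0.5 -1.  -0.4  0.4  0.1  1.1  0.3  1.
 -0.4  1.5 -0.  -0. ]
```

```bash
cat > fit2.py <<'E'
from ov import *
from scipy.optimize import least_squares
c6=load("w6");c5=load("w5")
A=lambda u,v:(u/4.4+105,v/4.4+50);B=lambda u,v:(u/3.6+190,v/3.6+60)
k=[(.049,.0285),(.025,.0285),(.049,-.0285),(.025,-.0285),(-.025,.0285),(-.049,.0285),(-.049,-.0285),(-.025,-.0285)]
u6=[A(38,50),A(64,187),A(330,48),A(345,182),A(117,442),A(137,555),A(398,550),A(385,432)]
u5=[B(45,54),B(55,138),B(232,52),B(235,136),B(78,300),B(85,375),B(254,374),B(250,297)]
def res(c,u,p): return (proj(c,place([[a,b,.0645] for a,b in k],*p))-u).ravel()
p0=[.595,.1815,np.radians(178)]
for n,f in(("6",lambda p:res(c6,u6,p)),("5",lambda p:res(c5,u5,p)),("56",lambda p:np.r_[res(c5,u5,p),res(c6,u6,p)])):
    s=least_squares(f,p0);print(n,s.x[:2].round(4),np.degrees(s.x[2]).round(2),np.abs(s.fun).max().round(1))
# barrel in grip, from w3 & w6: collar edges fit
E
python3 fit2.py
python3 - <<'E'
from ov import *
for n in("w3","w6"):
    c=load(n);p=c["pose"];q=p[3:];Rt=Ro.from_quat([q[1],q[2],q[3],q[0]]).as_matrix()
    c["image"]=np.clip(c["image"].astype(float)*1.3,0,255).astype(np.uint8)
    for zz,col in((.0515,'x'),):
        P=[ring(a,r)/1000 for a,r in((-65,18),(49,18),(49,25),(59,25),(59,18),(65,18))]
        P=[(q_*[1,1,1]+[0,0,zz])@Rt.T+p[:3] for q_ in P]
        crop(c,P,250,105,395,245,4.2,f"pics/g_{n}.png")
E
```

```text
6 [0.5943 0.1811] 178.89 1.3
5 [0.5951 0.181 ] 178.66 1.2
56 [0.5946 0.1811] 178.8 1.7
```

View pics/g_w6.png

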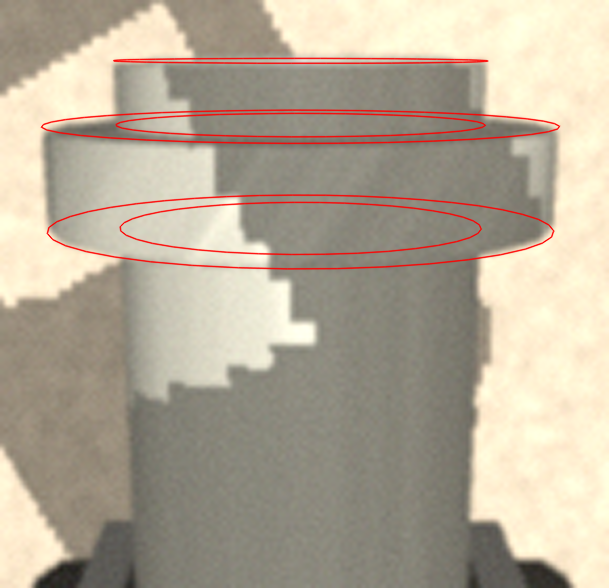

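```bash
python3 -m jog '[[[-0.03,-0.045,0],[0,0,0.03]],[[-0.05,-0.09,0],[0,0,0.03]],[[-0.07,-0.135,0],[0,0,0.03]],[[-0.088,-0.18,-0.02],[0,0,0.03]],[[-0.088,-0.18,-0.06],[0,0,0.03]],[[-0.088,-0.18,-0.087],[0,0,0.03]],[[-0.088,-0.18,-0.087],[0,0,0.03]],[[-0.088,-0.18,-0.087],[0,0,0.03]],[[-0.088,-0.18,-0.087],[0,0,0.03]],[[-0.088,-0.18,-0.087],[0,0,0.03]],[[-0.088,-0.18,-0.087],[0,0,0.03]]]'
python3 - <<'E'
from ov import *
snap("w7");c=load("w7");q=c["pose"][3:];R=Ro.from_quat([q[1],q[2],q[3],q[0]]).as_matrix();print(R.round(4),np.degrees(np.arctan2(R[1,0],R[0,0])))
from rig import camera
for n in("scene","side"):
    d=camera(n);pickle.dump(d,open(n+"7.pkl","wb"))
    L=bench(.5946,.1811,np.radians(178.8));P=[ring(a,r)/1000 for a,r in((-65,18),(49,18),(49,25),(59,25),(59,18),(65,18))]
    P=[(x+[0,0,.052])@R.T+c["pose"][:3] for x in P]
    if n=="side": crop(d,L+P,165,190,335,325,4.7,"pics/s7.png")
    else: crop(d,L+P,395,150,505,305,3.8,"pics/sc7.png")
E
```

```text
time_s: 8.45
eef_pos: [0.5908, 0.1823, 0.1912]
ee_rot: [0.001, 0.009, 1.0, 0.0]
wrist_force: [0.7, 0.5, -3.6]
width: 0.0343
[0.5908 0.1823 0.1912] 8.45
[[-9.998e-01  1.840e-02  2.900e-03]
 [ 1.840e-02  9.998e-01  8.000e-04]
 [-2.900e-03  8.000e-04 -1.000e+00]] 178.9476690452938
```

View pics/s7.png

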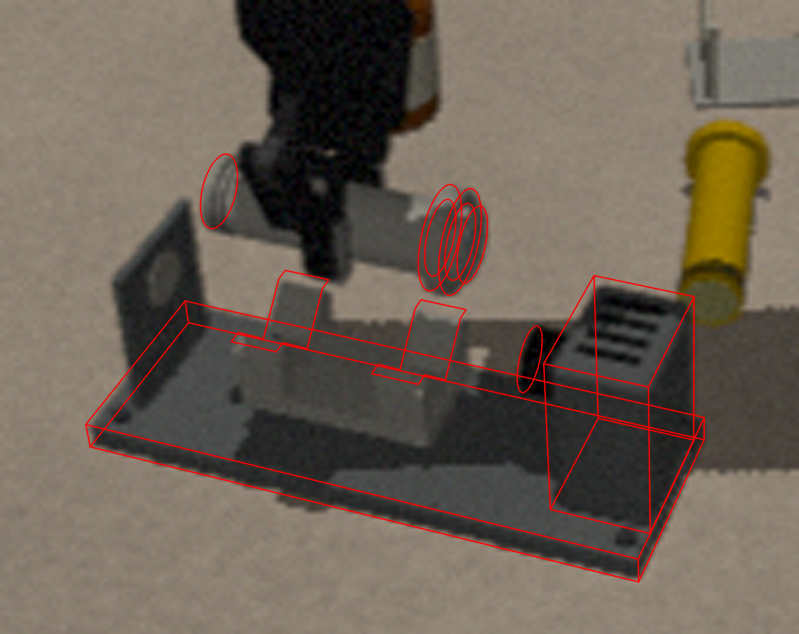

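View pics/sc7.png

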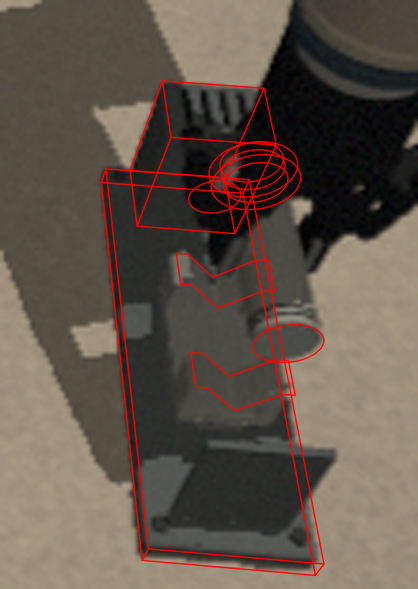

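```bash
python3 -m jog '[[[0,-0.001,-0.02],[0,0,0]],[[0,-0.001,-0.04],[0,0,0]],[[0,-0.001,-0.055],[0,0,0]],[[0,-0.001,-0.065],[0,0,0]],[[0,-0.001,-0.071],[0,0,0]],[[0,-0.001,-0.071],[0,0,0]],[[0,-0.001,-0.071],[0,0,0]],[[0,-0.001,-0.071],[0,0,0]],[[0,-0.001,-0.071],[0,0,0]],[[0,-0.001,-0.071],[0,0,0]]]'
python3 - <<'E'
from ov import *
snap("w8")
from rig import camera
d=camera("side");cv2.imwrite("pics/s8.png",cv2.resize(d["image"][190:325,165:335],None,fx=4.7,fy=4.4,interpolation=cv2.INTER_CUBIC))
E
```

```text
time_s: 9.43
eef_pos: [0.5902, 0.1809, 0.1334]
ee_rot: [0.001, 0.009, 1.0, 0.0]
wrist_force: [-0.2, 0.4, -3.5]
width: 0.0343
[0.5902 0.1809 0.1334] 9.4333
```

View pics/w8.png

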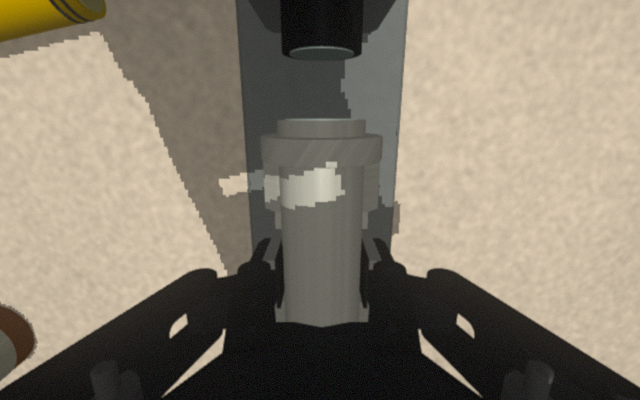

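View pics/s8.png

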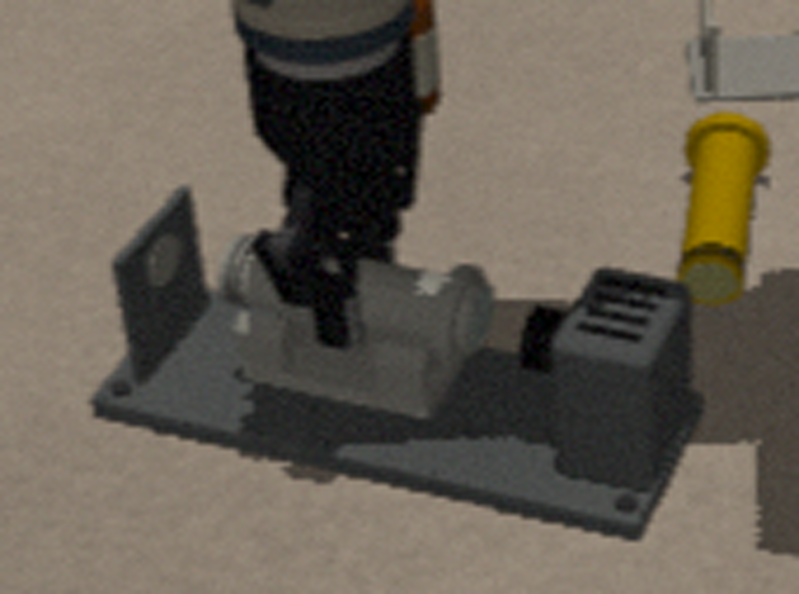

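```bash
python3 -m jog '[[[0,0,-0.002],[0,0,0]],[[0,0,-0.004],[0,0,0]],[[0,0,-0.006],[0,0,0]],[[0,0,-0.006],[0,0,0]],[[0,0,-0.006],[0,0,0]]]'
python3 -m jog '[[[0,0,-0.002],[0,0,0]],[[0,0,-0.002],[0,0,0]],[[0,0,-0.002],[0,0,0]],[[0,0,-0.002],[0,0,0]]]'
```

```text
time_s: 9.95
eef_pos: [0.5898, 0.1808, 0.1279]
ee_rot: [-0.0, 0.01, 1.0, 0.0]
wrist_force: [-0.0, -0.7, -2.1]
width: 0.0343
time_s: 10.28
eef_pos: [0.59, 0.1809, 0.1267]
ee_rot: [0.0, 0.01, 1.0, 0.0]
wrist_force: [-1.5, 1.5, 3.8]
width: 0.0345
```

```bash
python3 -m jog '[[[0.002,0,0.0003],[0,0,0]],[[0.004,0,0.0003],[0,0,0]],[[0.004,0,0.0003],[0,0,0]],[[0.004,0,0.0003],[0,0,0]]]'
python3 -m jog '[[[0.001,0,0],[0,0,0]],[[0.001,0,0],[0,0,0]],[[0.001,0,0],[0,0,0]]]'
python3 -m jog '[[[0.001,0,0],[0,0,0]],[[0.001,0,0],[0,0,0]],[[0.001,0,0],[0,0,0]]]'
python3 -m jog '[[[0.001,0,0],[0,0,0]],[[0.001,0,0],[0,0,0]],[[0.001,0,0],[0,0,0]]]'
```

```text
time_s: 10.62
eef_pos: [0.5932, 0.1808, 0.1267]
ee_rot: [0.0, 0.01, 1.0, 0.0]
wrist_force: [-2.2, -0.1, 4.2]
width: 0.0342
time_s: 10.87
eef_pos: [0.5937, 0.1808, 0.1265]
ee_rot: [-0.0, 0.01, 1.0, -0.0]
wrist_force: [-2.7, -0.7, 4.1]
width: 0.0346
time_s: 11.12
eef_pos: [0.5939, 0.1807, 0.1263]
ee_rot: [-0.001, 0.009, 1.0, -0.0]
wrist_force: [-5.4, -0.2, 3.4]
width: 0.0345
time_s: 11.37
eef_pos: [0.594, 0.1806, 0.126]
ee_rot: [-0.002, 0.009, 1.0, -0.0]
wrist_force: [-7.6, 0.2, 4.7]
width: 0.0346
```

```bash
python3 -m jog '[[[-0.0005,0,-0.002],[0,0,0]],[[-0.0005,0,-0.004],[0,0,0]],[[-0.0005,0,-0.006],[0,0,0]],[[-0.0005,0,-0.006],[0,0,0]],[[-0.0005,0,-0.006],[0,0,0]]]'
python3 -m jog '[[[0,0,-0.002],[0,0,0]],[[0,0,-0.004],[0,0,0]],[[0,0,-0.004],[0,0,0]],[[0,0,-0.004],[0,0,0]]]'
python3 -c "
from rig import observe
o=observe();print(o['wrist_force'],o['ft_torque'],o['ee_rot'])"
```

```text
time_s: 11.78
eef_pos: [0.594, 0.1808, 0.1216]
ee_rot: [-0.001, 0.009, 1.0, -0.0]
wrist_force: [-8.0, -0.3, 8.5]
width: 0.0344
time_s: 12.12
eef_pos: [0.5941, 0.181, 0.1195]
ee_rot: [-0.001, 0.009, 1.0, -0.0]
wrist_force: [-10.1, 0.4, 16.1]
width: 0.0345
[-10.08443794   0.40170277  16.09655358] [-0.00908188  1.55144207 -0.19065601] [-9.80243799e-04  9.48571259e-03  9.99954527e-01 -7.00604732e-05]
```

```bash
python3 -m jog '[[[-0.0015,0,0],[0,0,0]],[[-0.0015,0,-0.001],[0,0,0]],[[-0.0015,0,-0.002],[0,0,0]],[[-0.0015,0,-0.002],[0,0,0]],[[-0.0015,0,-0.002],[0,0,0]],[[-0.0015,0,-0.002],[0,0,0]]]'
python3 - <<'E'
from ov import *
snap("w9")
from rig import camera,observe
o=observe();print(o['wrist_force'],o['ft_torque'],o['ee_rot'])
for n in("side","scene"):
  d=camera(n);pickle.dump(d,open(n+"9.pkl","wb"))
d=load("side9");q=cv2.resize(d["image"][215:310,170:325],None,fx=5,fy=5,interpolation=cv2.INTER_CUBIC);cv2.imwrite("pics/s9.png",np.clip(q*1.5,0,255))
E
```

```text
time_s: 12.62
eef_pos: [0.594, 0.1812, 0.1193]
ee_rot: [0.0, 0.009, 1.0, 0.0]
wrist_force: [-10.5, -0.0, 25.4]
width: 0.0348
[0.594  0.1812 0.1193] 12.6167
[-9.73609204 -0.54066279 25.08972681] [ 0.01811906  1.65717701 -0.19631015] [3.56730898e-04 9.48457761e-03 9.99954905e-01 3.23083411e-04][ WARN:0@3.093] global loadsave.cpp:1063 imwrite_ Unsupported depth image for selected encoder is fallbacked to CV_8U.
```

View pics/s9.png

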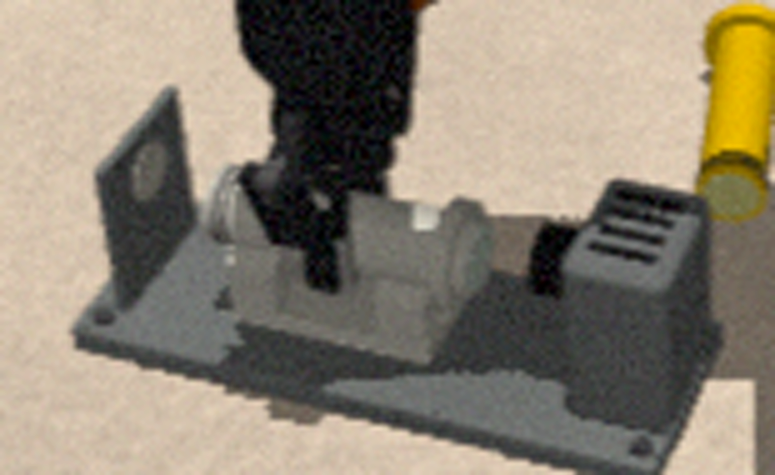

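View pics/w9.png

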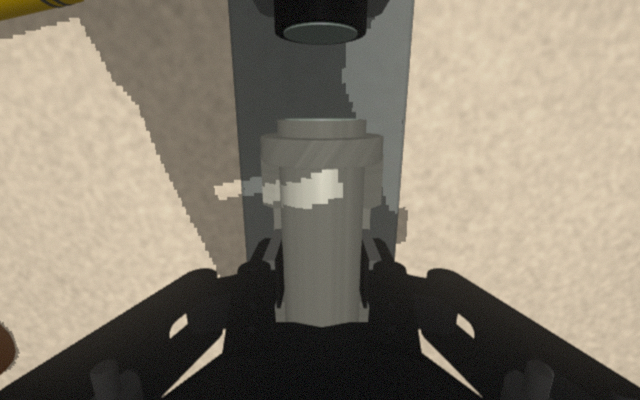

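```bash
python3 -m jog '[[[0,0,0],[0,0.003,0]],[[0,0,0],[0,0.006,0]],[[0,0,0],[0,0.006,0]],[[0,0,0],[0,0.006,0]],[[0,0,0],[0,0.006,0]],[[0,0,0],[0,0.006,0]]]'
python3 -c "
from rig import observe
o=observe();print(o['wrist_force'],o['ft_torque'],o['ee_rot'],o['eef_pos'],abs(o['qvel']).max())"
```

```text
time_s: 13.27
eef_pos: [0.5942, 0.1813, 0.1193]
ee_rot: [-0.002, 0.01, 1.0, 0.0]
wrist_force: [-9.8, -0.1, 24.4]
width: 0.0345
[-9.83050302 -0.13877005 24.40558017] [ 0.01932878  1.51617604 -0.17963437] [-1.72492441e-03  9.50645199e-03  9.99953259e-01  3.63129798e-04] [0.59419879 0.18127821 0.11932698] 0.002605159396379169
```

```bash
python3 -m jog '[[[0,0,0],[0,0.003,-0.004]],[[0,0,0],[0,0.003,-0.008]],[[0,0,0],[0,0.003,-0.008]],[[0,0,0],[0,0.003,-0.008]],[[0,0,0],[0,0.003,-0.008]],[[0,0,0],[0,0.003,-0.008]],[[0,0,0],[0,0.003,-0.008]],[[0,0,0],[0,0.003,-0.008]]]'
python3 - <<'E'
from rig import observe,camera
import cv2,numpy as np
o=observe();print(o['wrist_force'],o['ft_torque'],o['ee_rot'],o['eef_pos'],abs(o['qvel']).max())
d=camera("scene");cv2.imwrite("pics/f.png",d["image"])
c=cv2.resize(d["image"][165:305,405:495],None,fx=4.2,fy=4.2,interpolation=cv2.INTER_CUBIC)
cv2.imwrite("pics/f2.png",np.clip(c.astype(float)*1.6,0,255).astype(np.uint8))
E
```

```text
time_s: 13.93
eef_pos: [0.5943, 0.1813, 0.1193]
ee_rot: [-0.003, 0.012, 1.0, 0.0]
wrist_force: [-9.0, 0.9, 24.3]
width: 0.0343
[-9.00786783  0.87718173 24.32252431] [0.02049454 1.45279286 0.00380006] [-2.78460944e-03  1.23019389e-02  9.99920415e-01  2.68036099e-04] [0.59426852 0.18128917 0.1193206 ] 0.0031635107650095683
```

View pics/f.png

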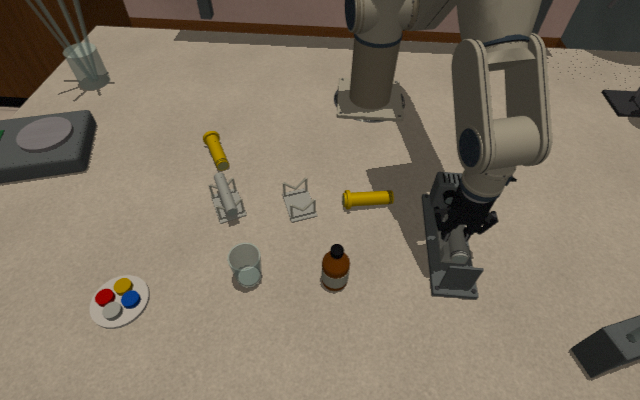

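View pics/f2.png

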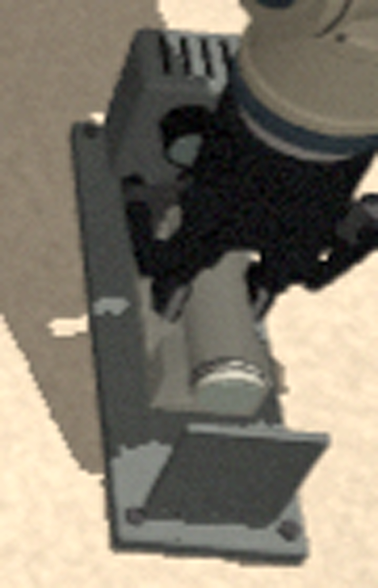

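The scene picture shows the barrel in the V-block at (458,245) and rest A empty at (299,200). The thin barrel, bottle and beaker are where they were. Forces are steady, so I'm handing in.

```bash
python3 -c "
from rig import finish_job
print(finish_job())"
```

```text
the job is handed in; nothing more can be done
None
```

I took the collared barrel from its rest, turned it about 158° so the collar faces the lamp, and laid it in the V-block. I slid it back until the collar stopped on the end face, pressed it down, and handed in at about 14 s, still gripping and holding it there.

**What the last checks showed:**
- **Fully down:** the tool went 8.2 mm down from first contact (0.1275 to 0.1193 m). Commanding a further 1.6 mm raised the force from 16 to 25 N but moved it only 0.2 mm, so it is at the stop. It was handed in at about 24 N.
- **Collar on the end face:** the slide stopped at x = 0.594 m, where my estimate from the pictures put the seat at 0.5946 m. About 9 N was still holding it there.
- **Both sides of the V:** the sideways force was under 1 N, and the twist about the vertical fell to zero after a small yaw correction. I inferred contact on both sides from these forces, as no picture shows the contact lines.
- **Left alone:** the thin barrel, bottle and beaker look unmoved in the final scene picture.

**What disagreed or fell short:**
- **Uneven load:** the force split suggests the lamp-side saddle carries more of the load than the other. A small tilt reduced this but did not even it out.
- **V-block position:** my first fit of the V-block was about 4 mm off sideways from the base. It agreed once I took the saddle tops as sloping down towards the outside.

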